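# Fit the contact frame and hold the cooler over its screw posts

### The arm

A 6-joint arm with a two-finger parallel gripper is mounted at the origin on the work surface. World frame = base frame: x ahead of the robot, y to its left, z up, the work surface at z = 0. Lengths are in m, angles in rad, forces in N, time in s.
With the tool pointing down it reaches from about 0.275 to 0.725 m from the base axis. Payload 15.9 kg.
Tool frame: the origin (TCP) lies between the finger pads; the fingertips stand 14 mm ahead of it and the grasp point (between the pads) lies 5 mm behind it; z points along the fingers, y is the line along which they close (so a half turn about z gives the same grasp; the last joint's range is limited). The gripper opens to 85 mm and grips with 20 to 120 N. Pads are 22 mm wide; open, the fingers measure 114 mm over their backs; the gripper's body (76 mm by 85 mm) begins 54 mm behind the grasp point. The pads swing forward as they close: fully open they stand 13 mm farther back than shut.
Start: joints at [1.303, 0.213, -0.034, 1.323, 0, 1.571], TCP at [0.132, 0.482, 0.245] pointing down, gripper open.
Joint ranges: [-2.98, 2.98], [-0.74, 1.72], [-1.14, 1.35], [-2.1, 2.04], [-1.57, 1.44], [-3.14, 3.14]. Speed limits (rad/s): [1.89, 1.89, 2.39, 2.57, 3.14, 3.14].

### API

Orientations are given as a rotation vector (axis times angle).
In Python, from plant import r, viewer, finish_job gives the robot as it stands.
- The arm moves only by the tool servo_tool, never from a script. Its argument "motion" is a list of rows, each a list of 2 entries, a list of its own where there are three numbers: the shift along the world's x, y, z in mm, then the turn about the world's z in degrees. A call has 1 to 20 rows; each row shifts and turns the commanded pose from where the row before left it; what a row does not reach is not made up. A row lasts 1/8 s, in which the tool goes at most 62.5 mm and 10.7 degrees, less where a joint would pass 70% of its speed; a pose out of reach is approached as far as the arm can. A call is refused whole if a number of a shift passes 62.5 or a number of a turn 10.7, either way. A call with a gripper value outside its range is refused whole. "fingers" is the finger opening in mm, from 0 to 85.4, set as the call begins (left out, the last holds). The fingers move at their own pace and stop on an object; the grip force is fixed at half the most. Time passes only in rows, so rows that do not move let the fingers close. It gives the time, the measured TCP pose, the force, the opening and the grip force at its end, in the units of the state.
- r.get_state(): the state, without advancing time (a new reading comes with each control period).
- viewer.get_image(name): name is "scene" or "top"; returns (picture, depth): 420x560x3 uint8, blue, green, red; 420x560 float32, m along the optical axis (not along the pixel's ray), 0 where there is no reading.
- viewer.camera_info(name): a dict with "camera_matrix" (3x3 intrinsics, pixels), "k1" (the pictures are not rectified: a ray, as slopes to the right and down, at radius r is drawn at 1 + k1 r^2 times it, then the intrinsics apply), "T" (4x4, takes a point from camera to world coordinates). Camera axes: x right, y down, z forward; pixel columns grow to the right and rows downward; lengths in m; the calibration is good to about 2 mm. A picture is of the moment at which its call begins. camera_info takes no time and is no camera call.
- finish_job(): hands the job in; it is judged then, once.
The state is a dict: "time_s": time; "joint_pos": joint angles; "joint_vel": joint speeds; "effort": joint torques, N m; "tcp_pos": TCP position; "tcp_rot": TCP orientation; "contact_force": force on the tool from outside, world axes, zero at the start; "moment": the same for the moment, N m; "grip_width": finger opening in m; "finger_force": force on a finger pad.
Only numpy, scipy, OpenCV 4.12 (cv2) and the standard library are available. Lean on these libraries where they do the work, as an engineer would, in place of code of your own. Each camera call takes 0.05 s, during which the arm holds its last target. There are 200 camera calls.

### The job

On the open test bench, lay the dark contact frame gently round the processor so that it is fully home, flat on the board, and let go of it. Then pick up the finned cooler and hold it level about a centimetre above the processor, with the four holes of its flange in line over the four threaded brass posts, ready for me to start the screws; it must not touch the board, processor or frame, and you finish still holding it there. Do not drop either part, and leave the other things on the desk where they are.

Things in the scene. Friction and masses are not known exactly. Their poses are not given: they have to be found in the camera images.
- board: Fixed open test bench: aluminium tray 190 x 190 mm with a dark 170 x 170 mm main board, its top face 30 mm above the desk. Origin on the desk under the tray's centre. Along the board's edges: memory slots (+y, 14 mm high), finned heat sink (-y, 22 mm), rear connectors (-x, to 30 mm), expansion slot (+x, 11 mm). They stand at least 58 mm from the socket point along y, 54 along -x, 64 along +x.
- socket (a point): Centre of the processor socket, on the circuit board's top face, with the board's axes: x along the 90 mm side of the rectangle of four brass posts, z up. Only socket, processor, posts and 1 mm chips stand near it.
- lid (a point): Centre of the flat top of the processor's steel lid, 9 mm above the socket point. The lid is 40 mm (along the board's x) x 32 mm (y), on a green substrate 45 x 37.5 mm (top 4 mm above the board) in a black housing 50 x 42 mm, 3 mm tall. Processor and socket are fixed to the board.
- frame: Contact frame: loose, flat, dark metal, outside 72 (its x) x 56 mm (its y), 7 mm thick, about 45 g. Origin: centre of underside, z up. Window 44 x 36 mm, 2 mm larger than the lid all round; below its top 2.8 mm it widens to 56 x 48. Same after a half turn. Fully home, its underside lies on the circuit board and the lid stands 2 mm proud of it. Grip across the 56 mm with the fingertips.
- cooler: Cooler: loose bare-aluminium heat sink, about 0.38 kg, upright on the desk. Flat flange 110 (its x) x 74 mm (its y), 4 mm thick, an 8 mm through hole near each corner; on it a rigid block of fins 76 (x) x 58 mm (y), top 46 mm above the underside, fins along x. Origin: centre of the flange's underside, z up. Same after a half turn. Grip the fin block across its 58 mm.
- screwdriver: A black-handled screwdriver, 190 mm long, lying on the far side of the desk; leave alone. Origin about its middle.
- dish: A round steel dish of screws, 88 mm across, 22 mm high; leave alone. Origin at the centre of its underside.
- mouse: A black computer mouse, 108 x 62 x 33 mm; leave alone. Origin at the centre of its underside.
- post0 (a point): Centre of the threaded hole in the top of a brass post (8 mm across, standing 8 mm above the circuit board), 45 mm +x and 27 mm +y of the socket point in the board's axes.
- hole0 (a point): Centre of an 8 mm hole in the cooler's flange, at the flange's underside, 45 mm +x and 27 mm +y of the cooler's origin in its own axes.
- post1 (a point): Centre of the threaded hole in the top of a brass post (8 mm across, standing 8 mm above the circuit board), 45 mm +x and 27 mm -y of the socket point in the board's axes.
- hole1 (a point): Centre of an 8 mm hole in the cooler's flange, at the flange's underside, 45 mm +x and 27 mm -y of the cooler's origin in its own axes.
- post2 (a point): Centre of the threaded hole in the top of a brass post (8 mm across, standing 8 mm above the circuit board), 45 mm -x and 27 mm +y of the socket point in the board's axes.
- hole2 (a point): Centre of an 8 mm hole in the cooler's flange, at the flange's underside, 45 mm -x and 27 mm +y of the cooler's origin in its own axes.
- post3 (a point): Centre of the threaded hole in the top of a brass post (8 mm across, standing 8 mm above the circuit board), 45 mm -x and 27 mm -y of the socket point in the board's axes.
- hole3 (a point): Centre of an 8 mm hole in the cooler's flange, at the flange's underside, 45 mm -x and 27 mm -y of the cooler's origin in its own axes.

How it is judged:
By the outcome, as a careful person would: the job done as asked, in the order asked, and still so for the second after the job is handed in, while the arm keeps its last pose, push and grip.
It also fails if it takes over 58 s, if anything falls off the work surface, if the arm or the gripper's body presses on something with over 40 N, if the wrist force passes 120 N, or if a joint passes its speed limit or range.

## Working session

There is one attempt and no reset: what is moved stays moved. The work goes in short steps, Python scripts to look and compute and a tool call to move; the robot and the scene stay as the last step left them, time stands still between calls to the robot, and variables do not carry over. Pictures are saved under pics/ and viewed, at most 10 in all, crops included, and the job is handed in when it is done.

Besides the shell and the picture viewer there is one more tool, called as a command line: name --argument value ..., lists and objects as JSON in quotes. servo_tool: Moves the arm, as the interface text tells. Its arguments: {"type":"object","properties":{"motion":{"type":"array","items":{"type":"array"}},"fingers":{"type":"number"}},"required":["motion"]}

```bash
mkdir -p pics; ls; cat > h.py <<'E'
import numpy as np,cv2
from plant import r,viewer,finish_job
def grab(n,tag):
    im,d=viewer.get_image(n); cv2.imwrite(f'pics/{tag}.png',im); np.save(f'pics/{tag}.npy',d); return im,d
def rays(n,uv):
    c=viewer.camera_info(n);K=np.array(c['camera_matrix'],float)
    p=cv2.undistortPoints(np.array(uv,float).reshape(-1,1,2),K,np.array([c['k1'],0,0,0.]))[:,0]
    return np.c_[p,np.ones(len(p))],np.array(c['T'])
def onz(n,uv,z):   # pixels -> world at plane height(s) z
    a,T=rays(n,uv);d=a@T[:3,:3].T;o=T[:3,3]
    return o+d*((np.asarray(z)-o[2])/d[:,2])[:,None]
def cloud(n,d):
    v,u=np.mgrid[:420,:560];a,T=rays(n,np.c_[u.ravel(),v.ravel()])
    return ((a*d.reshape(-1,1))@T[:3,:3].T+T[:3,3]).reshape(420,560,3)
E
python3 - <<'E'
from h import *
for n in('scene','top'):
    im,d=grab(n,n+'0'); c=viewer.camera_info(n); print(n,c['T'],c['camera_matrix'],c['k1'])
print(r.get_state())
E
```

```text
pics
scene [[ 0.61145167  0.41325741 -0.67479269  1.51205416]
 [ 0.79121302 -0.3305532   0.51450611 -0.72926541]
 [-0.01043141 -0.84850038 -0.52909195  0.8078274 ]
 [ 0.          0.          0.          1.        ]] [[492.06734049   0.         273.36657906]
 [  0.         492.06734049 215.3967458 ]
 [  0.           0.           1.        ]] -0.07673834577415602
top [[ 0.00875547 -0.98527587  0.17074777  0.32069729]
 [-0.99976034 -0.01205147 -0.01827638  0.02142578]
 [ 0.02006503 -0.17054683 -0.98514526  1.43008402]
 [ 0.          0.          0.          1.        ]] [[543.94159685   0.         283.77912189]
 [  0.         543.94159685 208.39168779]
 [  0.           0.           1.        ]] -0.0569875531853835
{'time_s': 0.1, 'joint_pos': array([ 1.30302937e+00,  2.13341484e-01, -3.49856120e-02,  1.32350190e+00,
       -3.62041189e-06,  1.57080653e+00]), 'joint_vel': array([-0.00025282, -0.00135766, -0.00016632, -0.00079899, -0.00019245,
       -0.0019786 ]), 'effort': array([-3.17622535e-04, -6.87246752e+01,  4.87806809e+01,  1.22157394e-02,
       -1.21030384e-04,  2.29750111e-05]), 'tcp_pos': array([0.13221313, 0.48190026, 0.24485265]), 'tcp_rot': array([-4.19349831e-01, -3.11334290e+00,  1.60828833e-03]), 'contact_force': array([ 0.14902119,  0.57406966, -0.74615349]), 'moment': array([ 0.00328585,  0.03126134, -0.04605398]), 'finger_force': 0.0, 'grip_width': 0.08499433742086487}
```

View pics/top0.png

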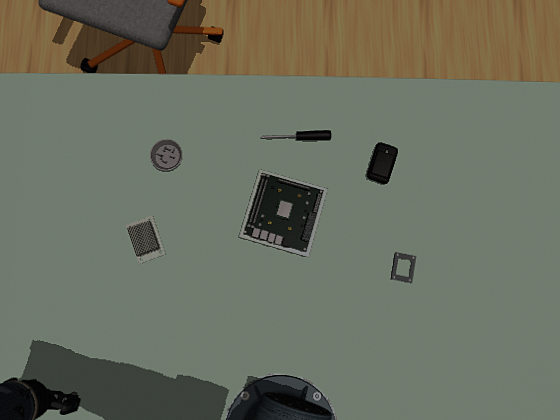

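View pics/scene0.png

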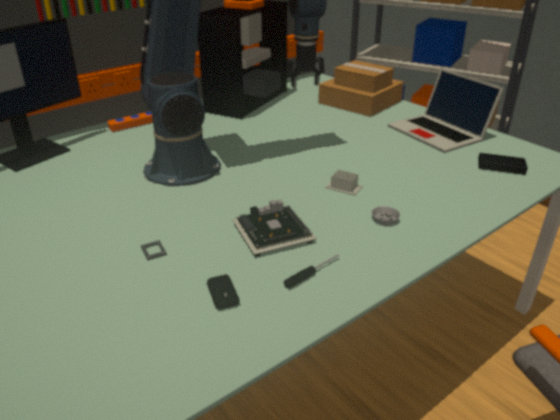

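Top view: frame at about (404,267), cooler (145,239), processor (285,209), all clear of the arm. I'll enlarge them in one montage.

```bash
python3 - <<'E'
from h import *
im=np.mean([viewer.get_image('top')[0] for _ in range(4)],0).astype(np.uint8); cv2.imwrite('pics/topavg.png',im)
def crop(u,v,w,h,s): return cv2.resize(im[v:v+h,u:u+w],None,fx=s,fy=s,interpolation=cv2.INTER_CUBIC)
M=np.zeros((600,800,3),np.uint8)
def put(x,y,c): M[y:y+c.shape[0],x:x+c.shape[1]]=c
put(0,0,crop(245,180,80,60,6))      # u=245+x/6
put(480,0,crop(385,247,40,40,8))    # u=385+(x-480)/8 v=247+y/8
put(480,320,crop(125,212,40,35,8) if 0 else crop(123,212,45,56,5)) # 123+(x-480)/5, 212+(y-320)/5
M=cv2.convertScaleAbs(M,alpha=1.6); cv2.imwrite('pics/m1.png',M)
E
```

```text
(no output)
```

View pics/m1.png

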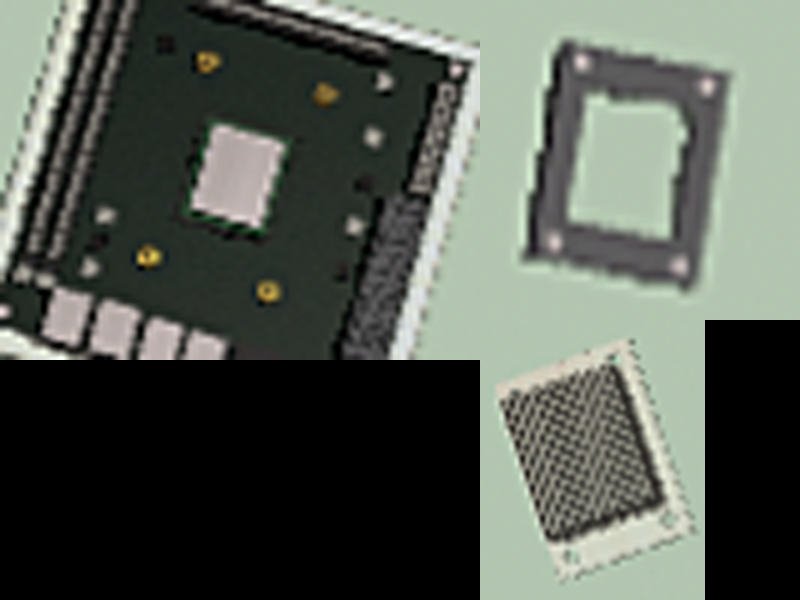

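Posts in the crop at (208,61), (325,94), (148,256), (268,291); frame corners at (565,42), (730,72), (692,290), (524,258); cooler flange corners at (630,342), (693,530), (567,580), (497,388).

```bash
cat >> h.py <<'E'
def fit(model,P):  # 2D rigid fit model->P : centre, yaw deg, residuals mm
    model=np.array(model,float);P=np.array(P)[:,:2];mc,pc=model.mean(0),P.mean(0)
    H=(model-mc).T@(P-pc);a=np.arctan2(H[0,1]-H[1,0],H[0,0]+H[1,1]);R=np.array([[np.cos(a),-np.sin(a)],[np.sin(a),np.cos(a)]])
    t=pc-R@mc;return t,np.degrees(a),(P-(model@R.T+t))*1e3
def unc(pts,x0,y0,s,u0,v0): return [(u0+(x-x0+.5)/s-.5,v0+(y-y0+.5)/s-.5) for x,y in pts]
E
python3 - <<'E'
from h import *
np.set_printoptions(precision=4,suppress=True)
p=onz('top',unc([(208,61),(325,94),(148,256),(268,291)],0,0,6,245,180),.038)
print('posts',fit([(.045,.027),(.045,-.027),(-.045,.027),(-.045,-.027)],p))
l=onz('top',unc([(213,124),(288,144),(265,229),(190,210)],0,0,6,245,180),.039)
print('lid',fit([(.02,.016),(.02,-.016),(-.02,-.016),(-.02,.016)],l))
f=onz('top',unc([(565,42),(730,72),(692,290),(524,258)],480,0,8,385,247),.006)
print('frame',fit([(.036,.028),(.036,-.028),(-.036,-.028),(-.036,.028)],f))
f=onz('top',unc([(582,62),(707,86),(680,265),(555,242)],480,0,8,385,247),.007)
print('dots',fit([(.029,.021),(.029,-.021),(-.029,-.021),(-.029,.021)],f))
c=onz('top',unc([(630,342),(693,530),(567,580),(497,388)],480,320,5,123,212),.004)
print('cooler',fit([(.055,-.037),(-.055,-.037),(-.055,.037),(.055,.037)],c))
im=cv2.imread('pics/topavg.png').astype(int); d=np.load('pics/top0.npy')
C=cloud('top',d)
# mask-based: frame = dark in window; hull centre via minAreaRect
def rect(mask,u0,v0,z):
    uv=np.argwhere(mask)[:,::-1]+[u0,v0]; w=onz('top',uv,z)[:,:2]*1000
    (c,s,a)=cv2.minAreaRect(w.astype(np.float32)); print(c,s,a, 'centroid',w.mean(0))
g=im.sum(2)
sub=g[247:287,385:425]; rect(sub<330,385,247,.0065)
sub=g[195:225,270:302]; rect(sub>300,270,195,.039)
sub=g[205:275,115:175]; print(g[210,118]); 
for nm,(u,v) in dict(chip=(285,209),cool=(145,238),board=(265,205),frame=(394,265),desk=(350,265)).items(): print(nm,C[v,u])
print(fit.__name__)
E
```

```text
posts (array([ 0.5611, -0.0054]), np.float64(-15.793372915157443), array([[-0.4424, -0.5023],
       [ 0.2569,  0.409 ],
       [ 0.0518, -0.0193],
       [ 0.1337,  0.1126]]))
lid (array([ 0.5602, -0.0061]), np.float64(-14.242571569881312), array([[-0.2904,  0.8965],
       [-0.8306, -0.685 ],
       [ 0.5395, -0.8213],
       [ 0.5815,  0.6098]]))
frame (array([ 0.4145, -0.32  ]), np.float64(-11.192830131545714), array([[-0.3937, -0.5919],
       [ 1.0221, -0.4072],
       [ 0.0885,  0.3358],
       [-0.7169,  0.6633]]))
dots (array([ 0.4149, -0.3208]), np.float64(-10.130236871294489), array([[ 0.9946, -0.1201],
       [ 0.8067, -0.1831],
       [-0.819 ,  0.2582],
       [-0.9824,  0.045 ]]))
cooler (array([0.4804, 0.3571]), np.float64(21.712297354906575), array([[-2.0166, -0.5564],
       [ 0.8896,  2.2328],
       [ 1.2598, -1.6859],
       [-0.1329,  0.0095]]))
(414.8363037109375, -319.787109375) (59.94930648803711, 76.1175308227539) 79.1549072265625 centroid [ 413.8837 -319.9421]
(548.4544677734375, 1.3368911743164062) (33.682621002197266, 66.61367797851562) 64.4134521484375 centroid [560.3413  -4.2674]
343
chip [ 0.5604 -0.0076  0.0379]
cool [0.4799 0.3507 0.0421]
board [0.5721 0.0447 0.028 ]
frame [ 0.4202 -0.2965  0.0043]
desk [ 0.4196 -0.1808 -0.0007]
fit
```

servo_tool --motion '[[[27, -48, 0], 0], [[27, -48, 0], 0], [[27, -48, 0], 0], [[27, -48, 0], 0], [[27, -48, 0], 0], [[27, -48, 0], 0], [[27, -48, 0], 0], [[27, -48, 0], 0], [[7, -46, 0], 4.6], [[7, -46, 0], 0], [[7, -46, 0], 0], [[7, -46, -10], 0], [[7, -46, -30], 0], [[7, -46, -40], 0], [[7, -46, -45], 0], [[7, -46, -40], 0], [[9, -50, 0], 0], [[0, 0, 0], 0]]' --fingers 66

```text
time_s: 2.55
tcp_pos: [0.4131, -0.3209, 0.0811]
tcp_rot: [-0.299, -3.127, 0.0]
contact_force: [-0.4, 1.4, 0.2]
grip_width: 0.0662
finger_force: 0.0
```

```bash
python3 - <<'E'
from h import *
im,d=grab('scene','s1'); C=cloud('scene',d)
m=(abs(C[...,0]-.415)<.08)&(abs(C[...,1]+.32)<.08)&(C[...,2]>.015)&(C[...,2]<.2)
v,u=np.where(m);P=C[m];o=np.argsort(P[:,2])[:12];print(u.min(),u.max(),v.min(),v.max());print(np.c_[u,v][o][:6],P[o])
c=cv2.resize(im[190:290,90:220],None,fx=6,fy=6,interpolation=cv2.INTER_CUBIC);cv2.imwrite('pics/s1c.png',cv2.convertScaleAbs(c,alpha=1.6))
E
```

```text
117 170 188 233
[[137 233]
 [136 233]
 [135 233]
 [161 226]
 [160 225]
 [163 226]] [[ 0.41360801 -0.3562375   0.07140256]
 [ 0.41290829 -0.35873301  0.07207854]
 [ 0.41126174 -0.36090761  0.07211997]
 [ 0.42674682 -0.29040685  0.07393284]
 [ 0.42132653 -0.29064676  0.07454827]
 [ 0.43150992 -0.28658783  0.07481357]
 [ 0.40741325 -0.36454634  0.07486849]
 [ 0.43000622 -0.28885249  0.0749669 ]
 [ 0.41207236 -0.28890651  0.07573447]
 [ 0.43042078 -0.28569715  0.07717105]
 [ 0.41638062 -0.35938468  0.07742964]
 [ 0.41931978 -0.35766175  0.07825602]]
```

View pics/s1c.png

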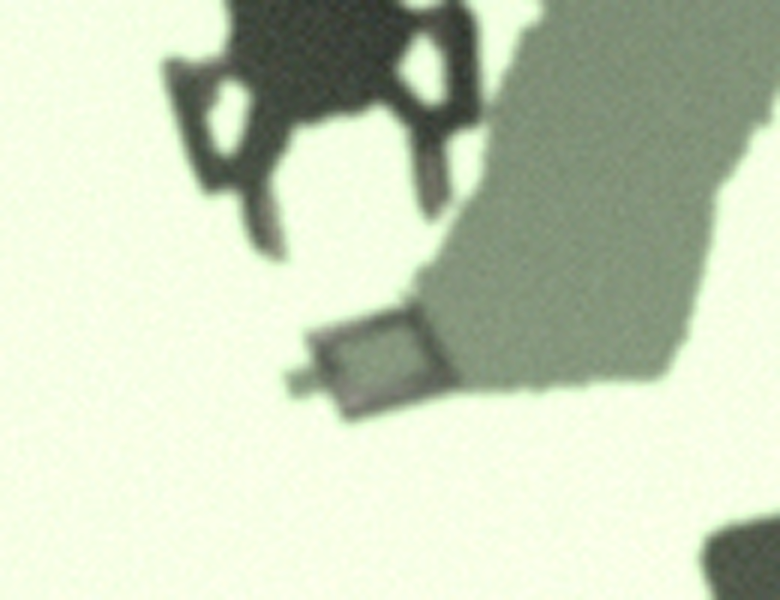

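```bash
python3 - <<'E'
from h import *
f=onz('scene',unc([(310,330),(415,305),(455,380),(348,418)],0,0,6,90,190),.006);print(f)
print(f.mean(0))
E
```

```text
[[ 0.37891066 -0.33857536  0.006     ]
 [ 0.3912379  -0.28963673  0.006     ]
 [ 0.45807867 -0.30259311  0.006     ]
 [ 0.45404422 -0.35465165  0.006     ]]
[ 0.42056786 -0.32136421  0.006     ]
```

servo_tool --motion '[[[1.5, 1, -25], 0], [[0, 0, -25], 0], [[0, 0, -13], 0], [[0, 0, 0], 0], [[0, 0, 0], 0]]'

```text
time_s: 3.22
tcp_pos: [0.415, -0.3174, 0.0197]
tcp_rot: [0.294, 3.127, -0.001]
contact_force: [1.0, -0.3, -0.5]
grip_width: 0.066
finger_force: 0.0
```

```bash
cat > tip.py <<'E'
from h import *
import sys
D=[viewer.get_image('scene') for _ in range(3)]; C=cloud('scene',np.median([d for _,d in D],0)); s=r.get_state(); x,y,z=s['tcp_pos']
print(s['tcp_pos'],s['contact_force'])
for a in (-1,1):
    m=(abs(C[...,0]-x)<.018)&(abs(C[...,1]-y-a*.036)<.012)&(C[...,2]<z+.02)&(C[...,2]>z-.03)
    P=C[m];o=np.argsort(P[:,2]);print(a,np.round(P[o][:60:4]*1e3,1).tolist())
c=cv2.resize(D[0][0][190:270,100:200],None,fx=8,fy=7,interpolation=cv2.INTER_CUBIC);cv2.imwrite('pics/%s.png'%sys.argv[1],cv2.convertScaleAbs(c,alpha=1.6))
E
python3 tip.py s2
```

```text
[ 0.41498846 -0.31751454  0.01962532] [ 0.40156202 -0.91909095 -0.22371047]
-1 [[423.9, -359.1, -5.5], [404.2, -355.9, -4.7], [423.1, -355.5, -4.2], [399.8, -347.6, -4.0], [404.9, -365.1, -3.5], [430.2, -355.6, -3.4], [422.5, -358.1, -3.3], [409.7, -352.1, -3.1], [417.2, -358.5, -2.7], [404.5, -352.6, -2.5], [419.1, -350.2, -2.0], [425.8, -365.3, -1.5], [405.7, -355.8, -0.3], [428.2, -362.8, 2.2], [410.4, -342.2, 3.2]]
1 [[416.4, -284.2, -5.5], [415.6, -286.8, -4.7], [409.8, -287.0, -4.5], [413.1, -285.3, -3.3], [421.4, -283.2, -3.1], [413.6, -269.6, -3.0], [424.5, -287.9, -2.8], [429.6, -290.4, -2.3], [404.1, -283.8, -2.0], [424.1, -290.7, -1.8], [410.4, -286.8, -0.7], [429.3, -288.5, 10.6], [420.2, -286.4, 15.0], [427.3, -276.9, 18.2], [423.4, -287.2, 20.5]]
```

View pics/s2.png

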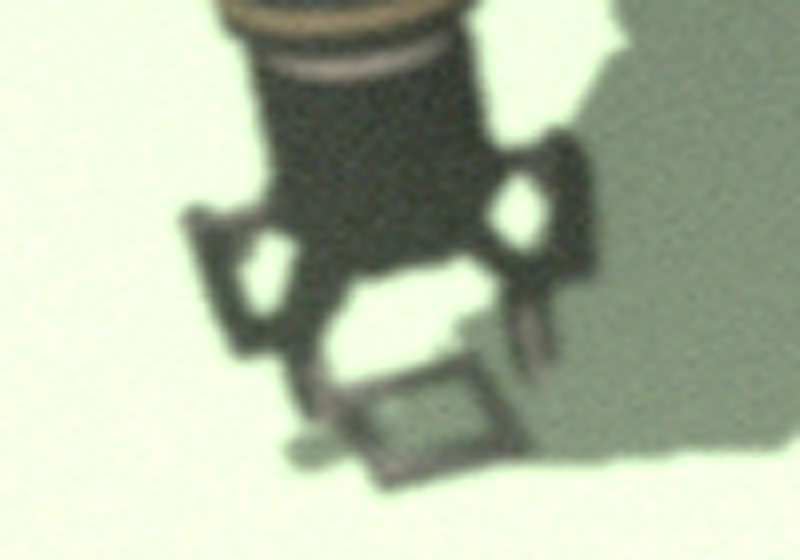

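The left finger sits almost against the frame and the right one has a wider gap, so I'll shift -y and lower.

servo_tool --motion '[[[1.5, -2.5, 0], 0], [[0, 0, -3], 0], [[0, 0, -3], 0], [[0, 0, 0], 0], [[0, 0, 0], 0]]'

```text
time_s: 4.0
tcp_pos: [0.416, -0.3197, 0.0128]
tcp_rot: [-0.294, -3.128, -0.0]
contact_force: [-0.1, -0.1, 0.9]
grip_width: 0.066
finger_force: 0.0
```

servo_tool --motion '[[[0, 0, -1], 0], [[0, 0, 0], 0], [[0, 0, 0], 0]]'

```text
time_s: 4.38
tcp_pos: [0.4161, -0.3198, 0.0119]
tcp_rot: [0.294, 3.128, -0.0]
contact_force: [0.0, -0.1, 0.4]
grip_width: 0.0664
finger_force: 0.0
```

servo_tool --motion '[[[0, 0, -1], 0], [[0, 0, 0], 0], [[0, 0, 0], 0]]'

```text
time_s: 4.75
tcp_pos: [0.4161, -0.3197, 0.0108]
tcp_rot: [-0.294, -3.128, 0.0]
contact_force: [-1.0, -0.6, 0.5]
grip_width: 0.0658
finger_force: 0.0
```

servo_tool --motion '[[[0, 0, -1], 0], [[0, 0, 0], 0], [[0, 0, 0], 0]]'

```text
time_s: 5.12
tcp_pos: [0.416, -0.3197, 0.0098]
tcp_rot: [-0.294, -3.128, -0.0]
contact_force: [0.2, -0.1, -0.7]
grip_width: 0.066
finger_force: 0.0
```

servo_tool --motion '[[[0, 0, -1], 0], [[0, 0, 0], 0], [[0, 0, 0], 0]]'

```text
time_s: 5.5
tcp_pos: [0.416, -0.3198, 0.0088]
tcp_rot: [-0.294, -3.128, -0.0]
contact_force: [-0.1, -0.5, 0.2]
grip_width: 0.0658
finger_force: 0.0
```

servo_tool --motion '[[[0, 0, -1], 0], [[0, 0, 0], 0], [[0, 0, 0], 0]]'

```text
time_s: 5.88
tcp_pos: [0.416, -0.3197, 0.0078]
tcp_rot: [-0.294, -3.128, 0.0]
contact_force: [0.7, -0.1, 0.6]
grip_width: 0.066
finger_force: 0.0
```

servo_tool --motion '[[[0, 0, 4], 0], [[0, 0, 0], 0], [[0, 0, 0], 0], [[0, 0, 0], 0], [[0, 0, 0], 0], [[0, 0, 0], 0], [[0, 0, 0], 0]]' --fingers 50

```text
time_s: 6.75
tcp_pos: [0.4161, -0.3197, 0.0118]
tcp_rot: [0.294, 3.128, 0.0]
contact_force: [0.3, -0.0, -0.5]
grip_width: 0.0539
finger_force: 65.8
```

servo_tool --motion '[[[0, 0, 3], 0], [[0, 0, 8], 0], [[0, 0, 20], 0], [[0, 0, 40], 0], [[0, 0, 20], 0], [[0, 0, 0], 0], [[0, 0, 0], 0]]'

```text
time_s: 7.62
tcp_pos: [0.4158, -0.3195, 0.1022]
tcp_rot: [-0.294, -3.127, -0.001]
contact_force: [0.2, -0.0, -1.2]
grip_width: 0.054
finger_force: 65.9
```

```bash
python3 - <<'E'
from h import *
im=np.mean([viewer.get_image('scene')[0] for _ in range(3)],0).astype(np.uint8)
c=cv2.resize(im[150:250,90:220],None,fx=6,fy=6,interpolation=cv2.INTER_CUBIC);cv2.imwrite('pics/s3.png',cv2.convertScaleAbs(c,alpha=1.6))
s=r.get_state();print(s['tcp_pos'],s['grip_width'],s['joint_pos'])
E
```

```text
[ 0.41560041 -0.31939295  0.10197826] 0.054285076687216494 [-6.55232576e-01  3.34248633e-01 -2.44090302e-01  9.93971381e-01
 -1.71788061e-05 -4.67758838e-01]
```

View pics/s3.png

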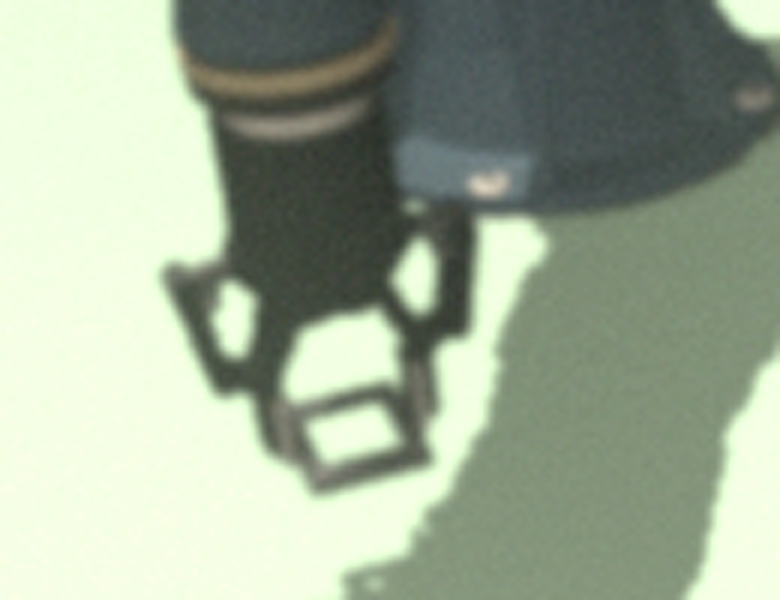

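```bash
python3 - <<'E'
from h import *
np.set_printoptions(precision=2,suppress=True)
im=cv2.imread('pics/topavg.png').astype(float); g=im.mean(2)
def cen(w,u0,v0,z):
    w=w.clip(0);v,u=np.mgrid[:w.shape[0],:w.shape[1]];P=onz('top',np.c_[u.ravel()+u0,v.ravel()+v0],z)[:,:2]*1e3;w=w.ravel()
    c=(P*w[:,None]).sum(0)/w.sum();Q=P-c;M=(Q*w[:,None]).T@Q/w.sum();e,V=np.linalg.eigh(M);a=V[:,1]
    return c,np.degrees(np.arctan(a[1]/a[0])),np.sqrt(12*e)
s=g[198:221,274:296];print('lid',cen(s-60,274,198,.039))
s=g[247:287,387:423];bg=np.median(s);print('frame',cen(np.where(bg-s>12,bg-s,0),387,247,.0065),bg)
y=(im[...,2]-im[...,0])
p=[]
for x,yy in [(208,61),(325,94),(148,256),(268,291)]:
    u,v=int(round(245+x/6)),int(round(180+yy/6)); p.append(cen(y[v-3:v+4,u-3:u+4]-12,u-3,v-3,.037)[0])
print('posts',p,fit(np.array([(45,27),(45,-27),(-45,27),(-45,-27)]),p)[:2])
E
```

```text
lid (array([560.33,  -5.4 ]), np.float64(-14.79069871370844), array([31.28, 39.08]))
frame (array([ 414.77, -318.33]), np.float64(-9.511867636404952), array([68.58, 82.84])) 115.0
posts [array([611.17,   8.16]), array([597.22, -43.12]), array([524.91,  32.78]), array([510.37, -19.01])] (array([560.92,  -5.3 ]), np.float64(-15.652072707766644))
```

servo_tool --motion '[[[9, 20, 10], 0], [[18, 39, 0], -2.4], [[18, 39, 0], -2.35], [[18, 39, 0], 0], [[18, 39, 0], 0], [[18, 39, 0], 0], [[18, 39, 0], 0], [[18, 39, 0], 0], [[11, 20, 0], 0], [[0, 0, -15], 0], [[0, 0, -20], 0], [[0, 0, -15], 0], [[0, 0, 0], 0], [[0, 0, 0], 0]]'

```text
time_s: 9.52
tcp_pos: [0.5622, -0.0072, 0.0633]
tcp_rot: [0.424, 3.112, 0.0]
contact_force: [-0.4, 0.4, -0.5]
grip_width: 0.0535
finger_force: 65.8
```

```bash
python3 - <<'E'
from h import *
s=r.get_state();print(s['tcp_pos'],s['tcp_rot'],s['grip_width'],s['joint_pos'])
a=np.mean([viewer.get_image('scene')[0] for _ in range(4)],0).astype(np.uint8);cv2.imwrite('pics/s4.png',a)
b=np.mean([viewer.get_image('top')[0] for _ in range(4)],0).astype(np.uint8);cv2.imwrite('pics/t4.png',b)
M=np.zeros((600,800,3),np.uint8)
M[:,:480]=cv2.resize(a[190:250,248:296],None,fx=10,fy=10,interpolation=cv2.INTER_CUBIC)
M[:400,480:]=cv2.resize(b[180:230,265:305],None,fx=8,fy=8,interpolation=cv2.INTER_CUBIC)
cv2.imwrite('pics/m4.png',cv2.convertScaleAbs(M,alpha=1.8))
E
```

```text
[ 0.56222533 -0.00715562  0.06328531] [4.24234384e-01 3.11239485e+00 1.20233361e-05] 0.05350916307610091 [-1.27032360e-02  4.37660106e-01 -1.95500287e-01  9.37219874e-01
 -4.36231838e-05  2.58236674e-01]
```

View pics/m4.png

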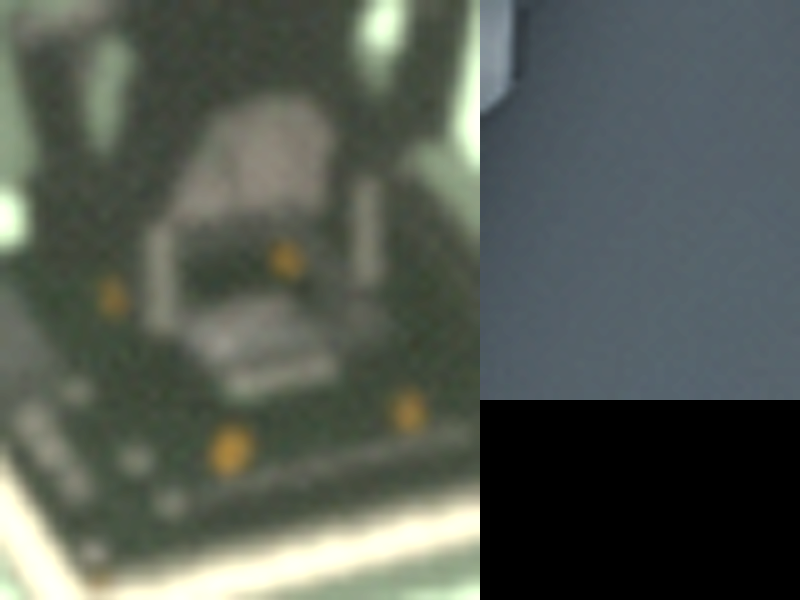

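servo_tool --motion '[[[-0.5, 1.5, -5], 0], [[0, 0, 0], 0], [[0, 0, 0], 0]]'

```text
time_s: 10.3
tcp_pos: [0.5615, -0.0052, 0.0578]
tcp_rot: [-0.423, -3.113, 0.0]
contact_force: [-1.1, 0.2, 0.4]
grip_width: 0.0537
finger_force: 65.8
```

```bash
cat >> h.py <<'E'
def proj(n,P):
    c=viewer.camera_info(n);T=np.linalg.inv(np.array(c['T']))
    return cv2.projectPoints(np.array(P,float),cv2.Rodrigues(T[:3,:3])[0],T[:3,3],np.array(c['camera_matrix'],float),np.array([c['k1'],0,0,0.]))[0][:,0]
def place(P,c,yaw,z):
    a=np.radians(yaw);P=np.array(P,float);x=P[:,0]*np.cos(a)-P[:,1]*np.sin(a)+c[0];y=P[:,0]*np.sin(a)+P[:,1]*np.cos(a)+c[1]
    return np.c_[x,y,P[:,2]+z]
POST=np.array([(.045,.027,.008),(.045,-.027,.008),(-.045,.027,.008),(-.045,-.027,.008)])
E
python3 - <<'E'
from h import *
np.set_printoptions(precision=2,suppress=True)
s=r.get_state();t=s['tcp_pos'];print(t)
a=np.mean([viewer.get_image('scene')[0] for _ in range(6)],0).astype(np.uint8);cv2.imwrite('pics/s5.png',a)
pp=proj('scene',place(POST-[0,0,.003],(.5607,-.0054),-15.5,.03))
obs=np.array(unc([(408,412),(232,450),(287,260),(113,297)],0,0,10,248,190))
print(pp,obs-pp); off=np.median(obs-pp,0)
tc=t[:2]-.0012*np.array([np.cos(np.radians(-15.5)),np.sin(np.radians(-15.5))]); z0=t[2]-.0118
F=lambda hx,hy,z:[(hx,hy,z),(hx,-hy,z),(-hx,-hy,z),(-hx,hy,z)]
S=12;u0,v0=250,192;w,h=50,50
M=cv2.convertScaleAbs(cv2.resize(a[v0:v0+h,u0:u0+w],None,fx=S,fy=S,interpolation=cv2.INTER_CUBIC),alpha=1.8)
N=M.copy()
def poly(P,col):
    q=(proj('scene',P)+off-[u0,v0]+.5)*S-.5;cv2.polylines(N,[q.round().astype(int).reshape(-1,1,2)],True,col,1)
poly(place(F(.036,.028,0),tc,-15.5,z0),(0,0,255));poly(place(F(.036,.028,.007),tc,-15.5,z0),(255,0,255));poly(place(F(.022,.018,.007),tc,-15.5,z0),(255,255,0))
poly(place(F(.02,.016,.009),(.5607,-.0054),-15.5,.03),(0,255,0))
cv2.imwrite('pics/m5.png',cv2.resize(np.hstack([M,N])[150:450,:],None,fx=1,fy=1)[:, :][:, 60:][:300]) 
A=M[120:480,100:500];B=N[120:480,100:500];cv2.imwrite('pics/m5.png',np.hstack([A,B]))
E
```

```text
[ 0.56 -0.01  0.06]
[[287.84 229.35]
 [270.19 233.53]
 [275.74 213.99]
 [258.81 217.78]] [[0.51 1.4 ]
 [0.56 1.02]
 [0.51 1.56]
 [0.04 1.47]]
```

View pics/m5.png

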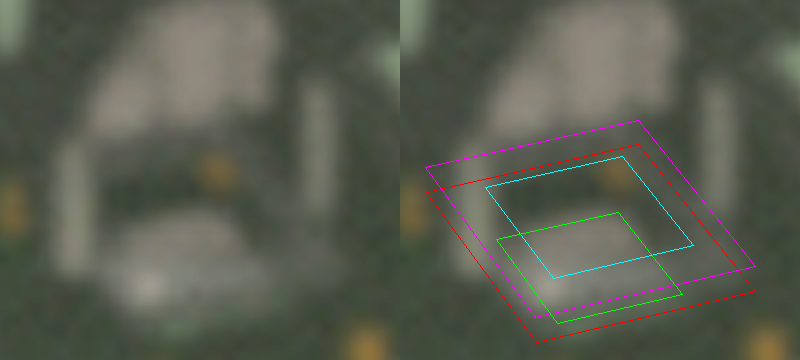

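The scene view shows the frame level over the lid, though its outline looks about 2 px above my prediction. I'll check with averaged depth.

```bash
python3 - <<'E'
from h import *
np.set_printoptions(precision=1,suppress=True,linewidth=170)
D=[viewer.get_image('scene') for _ in range(12)]
d=np.array([x[1] for x in D]);d[d==0]=np.nan;d=np.nanmedian(d,0);np.save('pics/d5.npy',d);a=np.mean([x[0] for x in D],0);np.save('pics/s5.npy',a)
C=cloud('scene',d)
t=np.array([.5607,-.0054]);q=np.radians(-15.5);X=C[...,:2]-t
x=1e3*(X[...,0]*np.cos(q)+X[...,1]*np.sin(q));y=1e3*(-X[...,0]*np.sin(q)+X[...,1]*np.cos(q));z=1e3*C[...,2]
for nm,A in(('z',z),('x',x),('y',y)):
    print(nm)
    for v in range(206,226): print(v,A[v,256:284:1].round().astype(int) if nm=='z' else A[v,256:284:3].round().astype(int))
E
```

```text
z
206 [114 112  -2  98  99  98  97 108 111 110 110 109 108  38  42  47  49  48  48  47  47  39  44  45  44  83  87  93]
207 [111 111 109  99  97  95  94 106 105 105 104 103  43  44  39  43  46  46  44  44  44  36  40  40  40  82  83  88]
208 [107 107 107  99  98  97 102 103 102 101 101  43  42  43  44  40  42  41  40  41  38  33  37  37  36  78  82  83]
209 [105 104 103  99  98  98 100  99  98  98  98  44  41  41  40  37  39  38  38  37  36  29  33  33  34  76  79  82]
210 [101 100  99  96  95  95  97  96  96  95  40  39  39  37  37  32  36  35  34  34  33  27  29  31  29  72  76  81]
211 [99 98 95 92 92 92 93 93 92 91 37 35 35 35 34 28 33 31 30 29 30 51 26 27 28 67 72 76]
212 [94 95 94 89 89 91 91 90 90 29 33 32 33 31 29 28 29 51 52 51 52 51 51 27 28 64 69 73]
213 [91 92 36 79 86 84 86 86 86 83 30 30 51 51 50 52 52 52 52 52 51 51 52 29 27 61 66 70]
214 [34 33 32 74 79 81 80 81 82 81 51 52 51 52 51 51 51 52 52 52 51 51 51 51 28 58 62 67]
215 [30 29 30 71 74 79 78 77 78 78 52 51 52 52 52 52 50 50 49 27 34 52 52 51 53 55 60 63]
216 [27 28 28 68 72 76 74 73 75 75 50 51 50 50 49 28 27 27
[... 2037 characters left out ...]
 27]
212 [-55 -45 -38   5  11  22  16  25  47  27]
213 [-56 -41 -37 -28  -2   6  14  23  46  27]
214 [-27 -41 -36 -28  -4   4  12  20  43  26]
215 [-27 -41 -37 -29  -6   2  12  18  25  27]
216 [-27 -41 -37 -29  -7  14  23  28  24  27]
217 [-29 -40 -37 -29   4  12  21  29  22  27]
218 [-31 -41 -37 -29   2  10  18  27  20  27]
219 [-33 -41 -37 -29   0   8  16  25  18  26]
220 [-35 -28 -37 -29  -2   1   9  20  30  23]
221 [-37 -29 -37 -30 -10  -1   6  15  28  22]
222 [-38 -31 -37 -29 -20  -3   5  12  12  19]
223 [-40 -32 -24 -29 -22  -6   3   1   9  17]
224 [-43 -35 -26 -29 -24 -16  -8   0   8  15]
225 [-44 -37 -28 -20 -25 -18 -10  -2   6  15]<stdin>:4: RuntimeWarning: All-NaN slice encountered
```

```bash
cat > ffit.py <<'E'
from h import *
from scipy.optimize import minimize
np.set_printoptions(precision=2,suppress=True,linewidth=170)
d=np.load('pics/d5.npy');C=cloud('scene',d)*1e3;z=C[...,2]
v,u=np.mgrid[200:232,250:296]
uvs=np.c_[u.ravel(),v.ravel()]
SUB=np.array([(i,j) for i in np.linspace(-.4,.4,5) for j in np.linspace(-.4,.4,5)])
def pix(zz): return onz('scene',(uvs[:,None]+SUB).reshape(-1,2),zz/1e3)[:,:2]*1e3
def box(P,p,hx,hy):
    a=np.radians(p[2]);Q=P-p[:2];x=Q[:,0]*np.cos(a)+Q[:,1]*np.sin(a);y=-Q[:,0]*np.sin(a)+Q[:,1]*np.cos(a)
    return (abs(x)<hx)&(abs(y)<hy)
Z=z[200:232,250:296].ravel()
PF=pix(51.5);PL=pix(36.6)
obs=(Z>49.5)&(Z<53.7)
# classify: ignore finger pixels (higher) and frame side faces
val=(Z<49)&(Z>0)&~((Z>39.5)&(Z<49.5))|obs
def cf(p): 
    m=(box(PF,p,36,28)&~box(PF,p,22,18)).reshape(-1,25).mean(1)
    return (np.abs(m-obs)[val]).sum()
best=min((minimize(cf,[560.5+i,-5.4+j,-15.5],method='Nelder-Mead',options=dict(initial_simplex=[[560.5+i,-5.4+j,-15.5],[563.5+i,-5.4+j,-15.5],[560.5+i,-2.4+j,-15.5],[560.5+i,-5.4+j,-12.5]])) for i in(-4,0,4) for j in(-4,0,4)),key=lambda s:s.fun)
print('frame',best.x,best.fun,obs.sum())
inw=box(PF,best.x,22,18).reshape(-1,25).mean(1)>.99
lo=(Z>34.5)&(Z<39.5)
vv=inw&(Z<39.5)&(Z>0)
cl=lambda p:np.abs(box(PL,[*p,-15.5],20,16).reshape(-1,25).mean(1)-lo)[vv].sum()
G=[(cl((x,y)),x,y) for x in np.arange(552,570,.5) for y in np.arange(-14,4,.5)];G.sort();print('lid',np.array(G[:6]),vv.sum(),lo[vv].sum())
print(r.get_state()['tcp_pos']*1e3)
E
python3 ffit.py
```

```text
frame [563.59  -6.73 -14.72] 54.92 184
lid [[  2.92 563.5   -6.  ]
 [  3.04 563.5   -5.5 ]
 [  3.08 563.5   -6.5 ]
 [  3.08 564.    -5.5 ]
 [  3.12 564.    -6.  ]
 [  3.16 563.    -5.5 ]] 82 29
[561.55  -5.27  57.87]
```

```bash
sed -i "s/^def cf/val\&=box(C[200:232,250:296,:2].reshape(-1,2),[563.6,-6,-15.5],48,34)\ndef cf/" ffit.py; cat >> ffit.py <<'E'
m=(box(PF,best.x,36,28)&~box(PF,best.x,22,18)).reshape(-1,25).mean(1);e=np.where(val,(m-obs)*9,0).round().astype(int).reshape(v.shape)
for i in range(8,32): print(200+i,''.join('%3d'%k for k in e[i,:42]))
E
python3 ffit.py
```

```text
frame [563.79  -6.55 -15.26] 30.0 184
lid [[  2.92 563.5   -6.  ]
 [  3.04 563.5   -5.5 ]
 [  3.08 563.5   -6.5 ]
 [  3.08 564.    -5.5 ]
 [  3.12 564.    -6.  ]
 [  3.16 563.    -5.5 ]] 82 29
[561.55  -5.27  57.87]
208   0  0  0  0  0  0  0  0  0  0  0  0  0  0  0  0  0  0  0  0  0  0  0  0  0  0  0  0  0  0  0  0  0  0  0  0  0  0  0  0  0  0
209   0  0  0  0  0  0  0  0  0  0  0  0  0  0  0  0  0  0  0  0  0  0  0  0  0  0  0  0  0  0  0  0  0  0  0  0  0  0  0  0  0  0
210   0  0  0  0  0  0  0  0  0  0  0  0  0  0  0  0  0  0  0  0  0  0  0  0  0  0  0  0  0  0  0  0  0  0  0  0  0  0  0  0  0  0
211   0  0  0  0  0  0  0  0  0  0  0  0  0  0  0  0  0  0  0  0  0  0  0  0  0  0  0 -7  0  0  0  0  0  0  0  0  0  0  0  0  0  0
212   0  0  0  0  0  0  0  0  0  0  0  0  0  0  0  0  0  0  0  0  0  0  0 -6 -4 -2  0  0 -4  0  0  0  0  0  0  0  0  0  0  0  0  0
213   0  0  0  0  0  0  0  0  0  0  0  0  0  0  0  0  0  0 -8 -5 -3 -1  0  0  0  0  0  0  0  0  0  0  0  0  0  0  0  0  0  0  0  0
214   0  0  0  0  0  0  0  0  0  0  0  0  0  0  0  0 -3  0  0  0  0  0  0  0  0  0 -1  0  0  0  0 
[... 1559 characters left out ...]
  0  0  0  0  0  0  0  0  0  0  0  0  0  0  0
227   0  0  0  0  0  0  0  0  0  0  0  0  0  0  0  0  0  0  0 -1  0 -3 -5 -7  0  0  0  0  0  0  0  0  0  0  0  0  0  0  0  0  0  0
228   0  0  0  0  0  0  0  0  0  0  0  0  0  0  0  0  0  0  0  0  0  0  0  0  0  0  0  0  0  0  0  0  0  0  0  0  0  0  0  0  0  0
229   0  0  0  0  0  0  0  0  0  0  0  0  0  0  0  0  0  0  0  0  0  0  0  0  0  0  0  0  0  0  0  0  0  0  0  0  0  0  0  0  0  0
230   0  0  0  0  0  0  0  0  0  0  0  0  0  0  0  0  0  0  0  0  0  0  0  0  0  0  0  0  0  0  0  0  0  0  0  0  0  0  0  0  0  0
231   0  0  0  0  0  0  0  0  0  0  0  0  0  0  0  0  0  0  0  0  0  0  0  0  0  0  0  0  0  0  0  0  0  0  0  0  0  0  0  0  0  0
```

servo_tool --motion '[[[0, 0.6, -4], 0], [[0, 0, -4], 0], [[0, 0, -2], 0], [[0, 0, 0], 0], [[0, 0, 0], 0]]'

```text
time_s: 11.82
tcp_pos: [0.5616, -0.0047, 0.0479]
tcp_rot: [0.424, 3.113, 0.0]
contact_force: [0.3, -0.6, -0.7]
grip_width: 0.0536
finger_force: 65.8
```

servo_tool --motion '[[[0, 0, -1], 0], [[0, 0, -1], 0], [[0, 0, -1], 0], [[0, 0, 0], 0], [[0, 0, 0], 0]]'

```text
time_s: 12.45
tcp_pos: [0.5616, -0.0047, 0.0449]
tcp_rot: [0.423, 3.113, -0.0]
contact_force: [0.6, -0.3, -1.3]
grip_width: 0.0542
finger_force: 65.8
```

servo_tool --motion '[[[0, 0, -1], 0], [[0, 0, -0.5], 0], [[0, 0, 0], 0], [[0, 0, 0], 0]]'

```text
time_s: 12.95
tcp_pos: [0.5616, -0.0047, 0.0434]
tcp_rot: [0.424, 3.113, 0.0]
contact_force: [-0.3, 0.3, -1.2]
grip_width: 0.0539
finger_force: 65.8
```

Past the lid's lip height with no contact, so I'll feel for the board.

servo_tool --motion '[[[0, 0, -0.5], 0], [[0, 0, -0.5], 0], [[0, 0, 0], 0], [[0, 0, 0], 0]]'

```text
time_s: 13.45
tcp_pos: [0.5616, -0.0047, 0.0424]
tcp_rot: [-0.424, -3.113, -0.0]
contact_force: [0.5, 0.3, -1.3]
grip_width: 0.054
finger_force: 65.8
```

servo_tool --motion '[[[0, 0, -0.4], 0], [[0, 0, 0], 0], [[0, 0, 0], 0]]'

```text
time_s: 13.82
tcp_pos: [0.5616, -0.0046, 0.0419]
tcp_rot: [-0.423, -3.113, -0.0]
contact_force: [0.1, 0.7, -0.6]
grip_width: 0.054
finger_force: 65.8
```

servo_tool --motion '[[[0, 0, -0.4], 0], [[0, 0, 0], 0], [[0, 0, 0], 0]]'

```text
time_s: 14.2
tcp_pos: [0.5616, -0.0046, 0.0416]
tcp_rot: [0.423, 3.113, -0.0]
contact_force: [0.4, 0.1, -0.8]
grip_width: 0.0537
finger_force: 65.8
```

servo_tool --motion '[[[0, 0, -0.4], 0], [[0, 0, 0], 0], [[0, 0, 0], 0]]'

```text
time_s: 14.58
tcp_pos: [0.5616, -0.0046, 0.0412]
tcp_rot: [0.423, 3.113, 0.0]
contact_force: [-0.1, 0.1, -0.2]
grip_width: 0.0537
finger_force: 65.8
```

servo_tool --motion '[[[0, 0, -0.4], 0], [[0, 0, 0], 0], [[0, 0, 0], 0]]'

```text
time_s: 14.95
tcp_pos: [0.5615, -0.0046, 0.0407]
tcp_rot: [-0.423, -3.113, 0.0]
contact_force: [0.1, 0.3, -0.7]
grip_width: 0.0538
finger_force: 65.8
```

servo_tool --motion '[[[0, 0, -0.4], 0], [[0, 0, 0], 0], [[0, 0, 0], 0]]'

```text
time_s: 15.32
tcp_pos: [0.5616, -0.0046, 0.0407]
tcp_rot: [0.423, 3.113, 0.0]
contact_force: [-3.7, -0.3, 7.2]
grip_width: 0.0539
finger_force: 66.5
```

```bash
cat > hz.py <<'E'
from h import *
np.set_printoptions(precision=1,suppress=True,linewidth=170)
d=np.array([viewer.get_image('scene')[1] for _ in range(15)]);d[d==0]=np.nan;d=np.nanmean(d,0)
C=cloud('scene',d)*1e3;q=np.radians(-15.5);X=C[...,:2]-[563.6,-6]
x=X[...,0]*np.cos(q)+X[...,1]*np.sin(q);y=-X[...,0]*np.sin(q)+X[...,1]*np.cos(q);z=C[...,2]
def reg(n,a,b,c,e):
    m=(x>a)&(x<b)&(y>c)&(y<e)&(z<60);print(n,m.sum(),np.median(z[m]),z[m].min(),z[m].max())
reg('lid',-17,17,-12,12);reg('front',25,33,-25,25);reg('frontL',25,33,-24,-6);reg('frontR',25,33,6,24);reg('back',-33,-25,-23,23);reg('bdfront',50,58,-15,15)
E
python3 hz.py
```

```text
lid 101 35.63581957732265 -754.6115708391915 37.14481178429241
front 51 33.35350637220391 -755.2904552214895 35.11589585068609
frontL 18 34.103422992876105 -755.2904552214895 35.11589585068609
frontR 19 -751.8131847194677 -754.6492738108141 34.88497726084605
back 38 -750.8786055473262 -754.8530890402142 35.48225663389082
bdfront 13 -751.2353824424479 -754.9178442310424 -749.3028511883398hz.py:3: RuntimeWarning: Mean of empty slice
  d=np.array([viewer.get_image('scene')[1] for _ in range(15)]);d[d==0]=np.nan;d=np.nanmean(d,0)
```

```bash
sed -i 's/np.nanmean(d,0)/np.nanmedian(d,0)/; s/(z<60)/(z<60)\&(z>0)/' hz.py; python3 hz.py 2>/dev/null; python3 -c "
from h import *
s=r.get_state();print(s['contact_force'],s['moment'],s['tcp_pos'])"
```

```text
lid 56 36.35178138919465 33.70893059793778 37.29358940929295
front 26 34.45450463898558 26.274453993708867 35.66634961466819
frontL 8 34.628423717361414 33.96290958629711 35.66634961466819
frontR 10 34.51378290320511 33.286294033918026 34.75878301815782
back 18 34.27781723122814 32.64629722400081 35.42719711753484
bdfront 1 28.166717752177828 28.166717752177828 28.166717752177828
[-1.55927675 -0.21914425  6.35750751] [ 0.05139191  0.54140433 -0.07094383] [ 0.5615825  -0.0046683   0.04070003]
```

The frame is home: the lid stands about 2 mm proud at front and back. Releasing.

servo_tool --motion '[[[0, 0, 0.3], 0], [[0, 0, 0], 0], [[0, 0, 0], 0], [[0, 0, 0], 0]]' --fingers 66

```text
time_s: 17.32
tcp_pos: [0.5615, -0.0047, 0.0406]
tcp_rot: [-0.424, -3.113, 0.0]
contact_force: [0.9, -0.3, -0.2]
grip_width: 0.0658
finger_force: 0.0
```

servo_tool --motion '[[[0, 0, 5], 0], [[0, 0, 10], 0], [[0, 0, 20], 0], [[0, 0, 40], 0], [[0, 0, 50], 0], [[0, 0, 50], 0], [[-20, 60, 20], 0], [[-20, 60, 0], 0], [[0, 40, 0], 0], [[0, 0, 0], 0], [[0, 0, 0], 0]]'

```text
time_s: 18.7
tcp_pos: [0.5229, 0.1509, 0.2349]
tcp_rot: [0.423, 3.113, -0.0]
contact_force: [-0.0, -0.0, -0.1]
grip_width: 0.0662
finger_force: 0.0
```

```bash
sed -i 's/,d)\*1e3;q/,d)*1e3;np.save("pics\/d6.npy",d);q/' hz.py; python3 hz.py 2>/dev/null; python3 - <<'E'
from h import *
np.set_printoptions(precision=1,suppress=True,linewidth=170)
im=np.mean([viewer.get_image('top')[0] for _ in range(4)],0).astype(np.uint8);cv2.imwrite('pics/t6.png',im)
d=np.array([viewer.get_image('top')[1] for _ in range(12)]);d[d==0]=np.nan;d=np.nanmedian(d,0);np.save('pics/d6t.npy',d)
C=cloud('top',d)*1e3;z=C[...,2]
print(z[222:260,125:168:1].round().astype(int)[::3])
M=np.zeros((600,800,3),np.uint8)
M[:,:400]=cv2.resize(im[180:240,265:305],None,fx=10,fy=10,interpolation=cv2.INTER_CUBIC)
M[:600,400:]=cv2.resize(im[210:270,125:165],None,fx=10,fy=10,interpolation=cv2.INTER_CUBIC)
cv2.imwrite('pics/m6.png',cv2.convertScaleAbs(M,alpha=1.6))
s=r.get_state();print(s['tcp_pos'],s['joint_pos'])
E
```

```text
lid 54 36.3730642691269 33.97104560689013 37.41443245448228
front 31 34.506686000173815 32.35944358454479 35.42099659711984
frontL 10 34.630369010859695 34.03665118571464 35.09230308160627
frontR 12 34.62431671786686 33.52020709590708 35.42099659711984
back 22 34.47375248115608 33.327710686839154 35.200324933164055
bdfront 1 28.15054192283961 28.15054192283961 28.15054192283961
[[ -1   0   0   0  -2  -2  -1  -2   3   4   3   2   3   3   2   3   4   4  46  37  44  31  42  30  37 730 729 730 729 730 729 728 729 729 729 728 728 728 728 727 728
  727 726]
 [ -1   3   3   2   2   2   4   4   1  45   2  42  29  41  44  35  45  32  41  45  37  46  31  42  28  37 728 728 727 727 727 726 725 727 727 726 725 724 725 725 724
  725 726]
 [  0  -2  42  45  37  45  33  42  44  39  45  35  43  31  41  46  35  44  32  42  46  38  45  31  42  28  38 724 725 724 725 724 724 723 724 723 724 723 722 722 724
  726 727]
 [ -4  -2  -2  41  47  38  45  32  40  44  39  46  35  44  31  40  45  37  47  32  40  45  38  44  33  44  29  39 721 722 721 721 722 720 720 720 720 719 721 723 725
  725 727]
 [  0   0  
[... 928 characters left out ...]
 34  39  31  39  46  37  45  32  40  46  38  46  35  41  29  39  23  30  21   7 705 713 717 720 722 724 725 727
  729 730]
 [ -2  -2  -2   1   0  -2  -1  -1  -1  -1  42  45  36  45  34  43  30  39  44  36  41  33  18  25  14   7   8   3   3   3   3   3   2 706 713 716 720 722 724 726 727
  729 731]
 [  1  -2   1   0  -2  -1  -2  -1  -1  -1   0  42  29  34  27  15  21   9   8   1   4   4   3   5   2   3   4   5   3   3   2   2   5 704 714 717 720 723 724 726 728
  729 731]
 [ -3  -1  -1  -1  -2   0  -2  -1  -3  -2  -2  -3   2   2   3   1  -3  -1   5   3   4   3   3   3   5   3   1   3   4   4   0   0  -1  -1 713 718 721 722 725 727 728
  729 730]]
[0.5 0.2 0.2] [ 0.3  0.3  0.1  1.3 -0.   0.6]
```

View pics/m6.png

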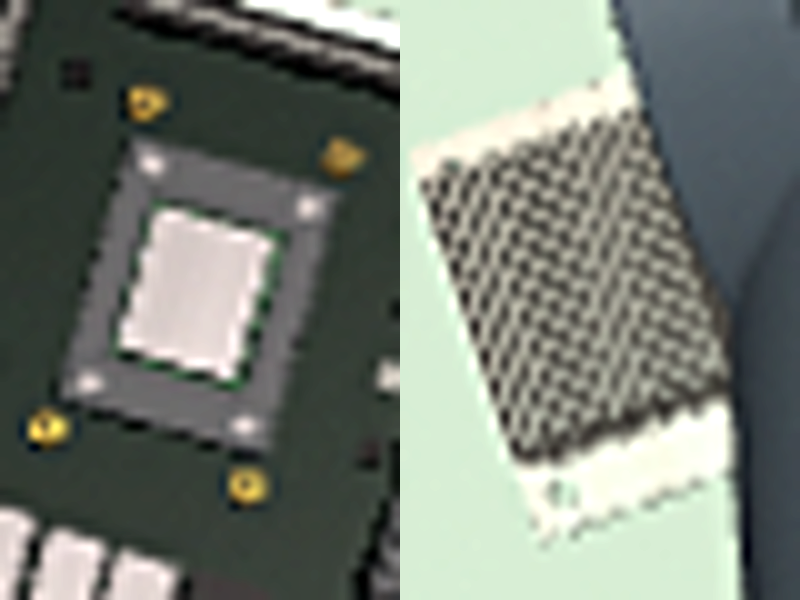

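Frame is seated evenly round the lid, with a green gap on all sides. Now fitting the cooler's silhouette in the earlier unobstructed top picture.

```bash
cat > cfit.py <<'E'
from h import *
from scipy.optimize import minimize
np.set_printoptions(precision=2,suppress=True,linewidth=200)
im=cv2.imread('pics/topavg.png').astype(float);u0,v0,w,h=112,200,68,78;S=8
f=(im[...,1]-im[...,2])[v0:v0+h,u0:u0+w];desk=np.median(f[:8]);print('desk',desk,f[30:50:6,20:45:4])
obs=np.clip((desk-f)/(desk-np.percentile(f,20)),0,1);b=im.mean(2)[v0:v0+h,u0:u0+w];obs=np.maximum(obs,b<80)
B=lambda hx,hy,z:[(i*hx,j*hy,z) for i in(-1,1) for j in(-1,1)]
def render(p):
    m=np.zeros((h*S,w*S),np.uint8)
    for bx in (B(.055,.037,0)+B(.055,.037,.004),B(.038,.029,.004)+B(.038,.029,.046)):
        q=(proj('top',place(bx,np.array(p[:2])/1e3,p[2],0))-[u0,v0]+.5)*S-.5
        cv2.fillConvexPoly(m,cv2.convexHull(np.round(q*16).astype(np.int32)),255,shift=4)
    return cv2.resize(m,(w,h),interpolation=cv2.INTER_AREA)/255.
c=lambda p:((render(p)-obs)**2).sum()
R=[minimize(c,p0,method='Nelder-Mead',options=dict(initial_simplex=np.array(p0)+np.vstack([np.zeros(3),np.diag([4,4,3])]))) for p0 in([480,357,21],[478,354,20],[483,359,22])]
for x in R:print(x.x,x.fun,obs.sum())
E
python3 cfit.py
```

```text
desk 12.0 [[-2. -2. -2. -1.  0. -1.  1.]
 [-1.  0. -1. -1. -2. -1.  2.]
 [-3. -1. -1. -1. -1.  0. -2.]
 [14. -1. -1. -1. -1. -1.  0.]]
[481.49 359.23  21.29] 27.57819983766927 1286.5555555555557
[481.41 359.13  21.43] 27.589144346191635 1286.5555555555557
[481.45 359.11  21.5 ] 27.664115511128198 1286.5555555555557
```

servo_tool --motion '[[[-8, 42, 0], 9.2], [[-8, 42, 0], 9.2], [[-8, 42, 0], 9.2], [[-8, 42, 0], 9.3], [[-9.5, 40, 0], 0], [[0, 0, -50], 0], [[0, 0, -50], 0], [[0, 0, -30], 0], [[0, 0, 0], 0], [[0, 0, 0], 0], [[0, 0, 0], 0]]' --fingers 76

```text
time_s: 21.62
tcp_pos: [0.4823, 0.3598, 0.1062]
tcp_rot: [-0.583, 3.085, 0.002]
contact_force: [0.2, 0.3, 0.2]
grip_width: 0.076
finger_force: 0.0
```

servo_tool --motion '[[[-0.5, -0.5, -30], 0], [[0, 0, -30], 0], [[0, 0, -15], 0], [[0, 0, -7], 0], [[0, 0, -3], 0], [[0, 0, 0], 0], [[0, 0, 0], 0]]'

```text
time_s: 22.5
tcp_pos: [0.4813, 0.3589, 0.0202]
tcp_rot: [-0.583, 3.086, 0.001]
contact_force: [-0.2, 0.4, -0.1]
grip_width: 0.0759
finger_force: 0.0
```

servo_tool --motion '[[[0, 0, 0], 0], [[0, 0, 0], 0], [[0, 0, 0], 0], [[0, 0, 0], 0], [[0, 0, 0], 0], [[0, 0, 0], 0]]' --fingers 50

```text
time_s: 23.25
tcp_pos: [0.4812, 0.359, 0.0201]
tcp_rot: [-0.583, 3.086, 0.001]
contact_force: [-1.1, -0.5, 5.2]
grip_width: 0.0574
finger_force: 65.2
```

servo_tool --motion '[[[0, 0, 2], 0], [[0, 0, 4], 0], [[0, 0, 8], 0], [[0, 0, 16], 0], [[0, 0, 0], 0], [[0, 0, 0], 0]]'

```text
time_s: 24.0
tcp_pos: [0.481, 0.3587, 0.0496]
tcp_rot: [-0.583, 3.087, 0.0]
contact_force: [-0.5, 0.4, -2.9]
grip_width: 0.0573
finger_force: 64.7
```

```bash
python3 - <<'E'
from h import *
C=cloud('top',np.load('pics/d6t.npy'))*1e3;q=np.radians(-15.5);X=C[...,:2]-[560.7,-5.4]
x=X[...,0]*np.cos(q)+X[...,1]*np.sin(q);y=-X[...,0]*np.sin(q)+X[...,1]*np.cos(q);z=C[...,2]
for zt in(35,42,48):
    m=(z>zt)&(z<75)&(abs(x)<85)&(abs(y)<85)&((abs(x)>50)|(abs(y)>35));k=m&(abs(y)<42)&(x<0);print(zt,'-x:',np.sort(x[k])[-4:],'+x:',np.sort(x[m&(abs(y)<42)&(x>0)])[:3],'|y|:',np.sort(abs(y[m&(abs(x)<58)]))[:3])
E
```

```text
35 -x: [-71.18158827 -71.02951657 -71.02029283 -70.82360034] +x: [65.63432172 65.68900244 65.72801397] |y|: [62.90831772 63.00650077 63.05522191]
42 -x: [-71.18158827 -71.02951657 -71.02029283 -70.82360034] +x: [66.84549864 68.03122803 71.66512931] |y|: [64.15719351 64.28467775 64.32690923]
48 -x: [-71.51071229 -71.4474741  -71.02951657 -70.82360034] +x: [] |y|: [64.15719351 64.28467775 64.32690923]
```

servo_tool --motion '[[[0, 0, 30], 0], [[0, 0, 40], 0], [[5, -30, 10], 0], [[9, -40, 0], -6], [[9, -40, 0], -6], [[9, -40, 0], -6], [[9, -40, 0], -6], [[9, -40, 0], -6], [[9, -40, 0], -6.9], [[9, -40, 0], 0], [[7, -30, 0], 0], [[3, -15, 0], 0], [[2, -9, 0], 0], [[0, 0, 0], 0], [[0, 0, 0], 0]]'

```text
time_s: 25.88
tcp_pos: [0.5608, -0.0045, 0.1295]
tcp_rot: [-0.422, -3.113, -0.0]
contact_force: [-0.0, -0.4, -3.4]
grip_width: 0.0577
finger_force: 65.8
```

servo_tool --motion '[[[0, -0.8, -15], 0], [[0, 0, -15], 0], [[0, 0, -10], 0], [[0, 0, -7], 0], [[0, 0, 0], 0], [[0, 0, 0], 0]]'

```text
time_s: 26.62
tcp_pos: [0.5612, -0.0062, 0.0829]
tcp_rot: [0.424, 3.112, 0.0]
contact_force: [-0.2, -0.3, -3.6]
grip_width: 0.0573
finger_force: 65.8
```

```bash
python3 - <<'E'
from h import *
np.set_printoptions(precision=2,suppress=True,linewidth=220)
print(r.get_state()['tcp_pos']*1e3)
D=[viewer.get_image('scene') for _ in range(15)];d=np.array([x[1] for x in D]);d[d==0]=np.nan;d=np.nanmedian(d,0);np.save('pics/d7.npy',d)
a=np.mean([x[0] for x in D],0).astype(np.uint8);cv2.imwrite('pics/s7.png',a)
C=cloud('scene',d)*1e3;q=np.radians(-15.5);X=C[...,:2]-[563.6,-6]
x=X[...,0]*np.cos(q)+X[...,1]*np.sin(q);y=-X[...,0]*np.sin(q)+X[...,1]*np.cos(q);z=C[...,2]
print('u 246..298 step2')
for v in range(200,234): print(v,z[v,246:300:2].round().astype(int))
m=(z>60)&(z<68)&(x>41)&(x<58)&(abs(y)<40);print('flange front top',m.sum(),np.median(z[m]),x[m].max(),y[m].min(),y[m].max())
A=np.c_[x[m],y[m],np.ones(m.sum())];print('plane',np.linalg.lstsq(A,z[m],rcond=None)[0])
E
```

```text
[561.22  -6.17  82.87]
u 246..298 step2
200 [ -3  -4  -4 124 134 132 124 121 129 127 105 103 105 106 102 104 106 106 108 109 112  -1  -3  -2  -3  -3  -3]
201 [ -3  -3  -3 123 131 130 125 122 126 124 104 106 103 103 105 106 103 104 106 108 106  -3  -3  -3  -4  -3  -3]
202 [ -4  -2  -3 120 127 127 123 121 122 121 105 102 104 106 101 104 105 106 102 107 102  -3  -2  -2  -4  -3  -3]
203 [ -2  -3  -3  -4 125 124 119 118 119 117 104 106 103 103 105 106 103 104 106 105 100  -3  -3  -2  -5  -3  -4]
204 [ -3  -4  -2  -2 121 121 115 117 117 106 106 102 104 105 102 103 105 106 101 103  96  -2  -3  -3  -4  -2  -2]
205 [ -3  -3  -3  -2  -3 117 113 114 113 102 104 106 105 103 105 105 103 103 105 106  93  41  -2  -2  -3  -3  -3]
206 [ -3  -2  -2  -3  49  49 101 107 109 109 106 102 104 106 103 103 104 106 103 104 105  41  -3  -3  -3  -2  -3]
207 [ -2  -4  49  49  49  50 100 105 104 105 104 105 104 103 105 106 102 103 105 105 103  38  17  -2  -2  -3  -2]
208 [ -3  -2  48  50  49  51  95 101 102 101 104 102 104 106 104 103 104 106 104 103 105  36  37  -4  -3  -4  -2]
209 [ -3  -3  44  49  49  65  92  
[... 1748 characters left out ...]
7 27]
228 [39 48 43 44 28 28 28 27 28 27 34 64 62 61 33 34 35 35 34 34 35 27 28 28 28 27 27]
229 [34 43 39 40 28 28 27 28 27 27 33 61 35 34 34 33 35 35 35 34 32 36 28 28 27 28 28]
230 [32 40 37 36 28 28 27 28 28 28 28 34 35 34 34 35 35 35 32 31 28 36 27 28 27 27 27]
231 [28 38 40 41 27 27 28 28 28 28 28 34 35 34 34 33 31 30 28 27 28 33 28 28 27 28 27]
232 [27 34 40 40 27 27 28 28 28 26 27 30 35 33 32 30 29 27 27 28 28 29 28 28 39 39 27]
233 [17 30 41 41 29 27 28 27 28 27 28 29 35 29 28 27 28 27 28 28 28 27 39 38 38 38 27]
flange front top 97 63.600887690539174 55.88074584484815 -38.716251850451556 34.97680656458323
plane [-0.12 -0.   69.46]<stdin>:4: RuntimeWarning: All-NaN slice encountered
```

```bash
cat > gfit.py <<'E'
from h import *
from scipy.optimize import minimize
np.set_printoptions(precision=2,suppress=True,linewidth=170)
v,u=np.mgrid[195:240,240:304];uvs=np.c_[u.ravel(),v.ravel()]
g=np.linspace(-.42,.42,6);SUB=np.array([(i,j) for i in g for j in g])
def pix(zz): return onz('scene',(uvs[:,None]+SUB).reshape(-1,2),zz/1e3)[:,:2]*1e3
def box(P,p,hx,hy):
    a=np.radians(p[2]);Q=P-p[:2];x=Q[:,0]*np.cos(a)+Q[:,1]*np.sin(a);y=-Q[:,0]*np.sin(a)+Q[:,1]*np.cos(a)
    return (abs(x)<hx)&(abs(y)<hy)
def run(name,file,zt,tol,hx,hy,win=None,up=1e9,p0=(563.6,-6,-15.4)):
    C=cloud('scene',np.load(file))*1e3;C=C[195:240,240:304].reshape(-1,3);Z=C[:,2];P=pix(zt)
    obs=abs(Z-zt)<tol
    # side faces below the top edge and things above are ignored; so only clearly lower or on-plane count
    val=(obs|(Z<zt-up)|((Z>zt+tol) if win is not None else False))&(Z>0)&box(P,p0,hx+15,hy+15)
    def c(p):
        m=box(P,p,hx,hy)
        if win: m&=~box(P,p,*win)
        return np.abs(m.reshape(-1,36).mean(1)-obs)[val].sum()
    R=[]
    for i in(-3,0,3):
        for j in(-3,0,3):
            q=np.array(p0)+[i,j,0];R.append(minimize(c,q,method='Nelder-Mead',options=dict(initial_simplex=q+np.vstack([np.zeros(3),np.diag([3,3,3])]))))
    R.sort(key=lambda s:s.fun);print(name,*[(s.x,round(s.fun,1)) for s in R[:4]],obs[val].sum())
if __name__=='__main__':
    run('lid','pics/d6.npy',36.6,.9,20,16,up=1.5)
    run('frame','pics/d6.npy',34.5,.9,36,28,(22,18),up=5)
    run('flange','pics/d7.npy',63.8,1.9,55,37,up=6)
E
python3 gfit.py
```

```text
Traceback (most recent call last):
  File "gfit.py", line 25, in <module>
    run('lid','pics/d6.npy',36.6,.9,20,16,up=1.5)
    ~~~^^^^^^^^^^^^^^^^^^^^^^^^^^^^^^^^^^^^^^^^^^
  File "gfit.py", line 14, in run
    val=(obs|(Z<zt-up)|((Z>zt+tol) if win is not None else False))&(Z>0)&box(P,p0,hx+15,hy+15)
        ~~~~~~~~~~~~~~~~~~~~~~~~~~~~~~~~~~~~~~~~~~~~~~~~~~~~~~~~~~~~~~~~^~~~~~~~~~~~~~~~~~~~~~
ValueError: operands could not be broadcast together with shapes (2880,) (103680,)
```

```bash
sed -i 's/(Z>0)&box(P,p0,hx+15,hy+15)/(Z>0)\&box(P[::36],p0,hx+15,hy+15)/' gfit.py; python3 gfit.py
```

```text
lid (array([563.13,  -5.46, -15.98]), np.float64(8.8)) (array([562.95,  -5.36, -16.38]), np.float64(8.9)) (array([563.2 ,  -5.42, -15.4 ]), np.float64(8.9)) (array([562.72,  -5.19, -17.81]), np.float64(8.9)) 77
frame (array([562.05,  -5.72, -15.39]), np.float64(46.3)) (array([562.06,  -5.73, -15.37]), np.float64(46.3)) (array([562.24,  -5.79, -15.37]), np.float64(46.4)) (array([562.2 ,  -5.86, -15.39]), np.float64(46.4)) 174
flange (array([566.4 ,  -9.47, -14.9 ]), np.float64(11.9)) (array([566.03,  -9.4 , -15.32]), np.float64(11.9)) (array([566.21,  -9.44, -14.88]), np.float64(11.9)) (array([566.21,  -9.52, -15.2 ]), np.float64(11.9)) 166
```

```bash
cat > sil.py <<'E'
from gfit import *
import sys
S=8;u0,v0,w,h=240,195,64,45
def sil(file,zt,zb,hx,hy,lo,hi,p0):
    C=cloud('scene',np.load(file))*1e3;Z=C[195:240,240:304,2]
    obs=(Z>lo);val=(Z<hi)&(Z>20)
    P0=[(i*hx,j*hy,z) for i in(-1,1) for j in(-1,1) for z in(0,zt-zb)]
    def rend(p):
        q=(proj('scene',place(np.array(P0)/1e3,np.array(p[:2])/1e3,p[2],zb/1e3))-[u0,v0]+.5)*S-.5
        m=np.zeros((h*S,w*S),np.uint8);cv2.fillConvexPoly(m,cv2.convexHull(np.round(q*16).astype(np.int32)),255,shift=4)
        return cv2.resize(m,(w,h),interpolation=cv2.INTER_AREA)/255.
    c=lambda p:np.abs(rend(p)-obs)[val].sum()
    R=[]
    for i in(-3,0,3):
        for j in(-3,0,3):
            q=np.array(p0)+[i,j,0];R.append(minimize(c,q,method='Nelder-Mead',options=dict(initial_simplex=q+np.vstack([np.zeros(3),np.diag([3,3,3])]))))
    R.sort(key=lambda s:s.fun);print(*[(s.x,round(s.fun,1)) for s in R[:4]])
if __name__=='__main__':
    sil('pics/d7.npy',63.9,59.9,55,37,53,66.5,(563.6,-6,-15.4))
    sil('pics/d6.npy',34.6,27.6,36,28,31.2,60,(563.6,-6,-15.4)) if 0 else None
    # posts in scene by colour (unobstructed image), top-disc centre via yellow blob; model: mid height
    a=np.mean([viewer.get_image('scene')[0].astype(float) for _ in range(6)],0) if 0 else cv2.imread('pics/s7.png').astype(float)
    y=a[...,2]-a[...,0]; pp=proj('scene',place(POST-[0,0,.004],(.5627,-.0052),-15.5,.0276))
    for k,(uu,vv) in enumerate(pp.round().astype(int)):
        W=(y[vv-3:vv+4,uu-3:uu+4]-25).clip(0);V,U=np.mgrid[vv-3:vv+4,uu-3:uu+4]
        print(k,pp[k],W.sum().round(),((U*W).sum()/W.sum(),(V*W).sum()/W.sum()) if W.sum()>0 else '')
E
python3 sil.py
```

```text
(array([562.87,  -6.91, -15.88]), np.float64(17.0)) (array([562.87,  -6.91, -15.88]), np.float64(17.0)) (array([562.76,  -7.02, -15.62]), np.float64(17.0)) (array([562.74,  -6.99, -15.63]), np.float64(17.0))
0 [288.34 230.62] 62.0 (np.float64(288.5), np.float64(230.93548387096774))
1 [270.69 234.82] 128.0 (np.float64(270.8125), np.float64(234.7421875))
2 [276.22 215.21] 0.0 
3 [259.29 219.02] 32.0 (np.float64(259.15625), np.float64(219.125))
```

servo_tool --motion '[[[-0.3, 1.1, -4], 0], [[0, 0, -4], 0], [[0, 0, -3], 0], [[0, 0, -2.2], 0], [[0, 0, 0], 0], [[0, 0, 0], 0], [[0, 0, 0], 0]]'

```text
time_s: 28.25
tcp_pos: [0.5607, -0.005, 0.0694]
tcp_rot: [0.423, 3.113, 0.0]
contact_force: [0.1, 0.5, -3.0]
grip_width: 0.0577
finger_force: 65.8
```

```bash
python3 - <<'E' 2>/dev/null
from sil import *
s=r.get_state();print(s['tcp_pos']*1e3,s['contact_force'],s['joint_vel'].round(3))
D=[viewer.get_image('scene') for _ in range(15)];d=np.array([x[1] for x in D]);d[d==0]=np.nan;np.save('pics/d8.npy',np.nanmedian(d,0))
a=np.mean([x[0] for x in D],0).astype(np.uint8);cv2.imwrite('pics/s8.png',a)
C=cloud('scene',np.load('pics/d8.npy'))*1e3;q=np.radians(-15.5);X=C[...,:2]-[562.7,-5.2]
x=X[...,0]*np.cos(q)+X[...,1]*np.sin(q);y=-X[...,0]*np.sin(q)+X[...,1]*np.cos(q);z=C[...,2]
for n,(e,f,g,i) in dict(front=(42,51,-18,18),left=(20,52,-34,-31),right=(30,52,31,35),leftback=(-45,-15,-35,-31)).items():
    m=(x>e)&(x<f)&(y>g)&(y<i)&(abs(z-50)<6);print(n,m.sum(),np.median(z[m]))
zt=np.median(z[(x>42)&(x<51)&(abs(y)<18)&(abs(z-50)<6)])
sil('pics/d8.npy',zt,zt-4,55,37,42,zt+2.7,(562.7,-5.2,-15.5))
c=cv2.resize(a[195:245,240:306],None,fx=12,fy=12,interpolation=cv2.INTER_CUBIC);cv2.imwrite('pics/m8.png',cv2.convertScaleAbs(c,alpha=1.7))
E
```

```text
[560.74  -5.02  69.43] [ 0.07  0.5  -2.96] [-0. -0. -0. -0.  0. -0.]
front 23 50.39617362596272
left 7 50.71062327552755
right 6 51.01477226878287
leftback 3 50.5660036773552
(array([561.91,  -5.68, -15.75]), np.float64(160.8)) (array([561.8 ,  -5.63, -15.82]), np.float64(161.0)) (array([561.79,  -5.62, -15.83]), np.float64(161.0)) (array([561.77,  -5.61, -15.8 ]), np.float64(161.0))
```

View pics/m8.png

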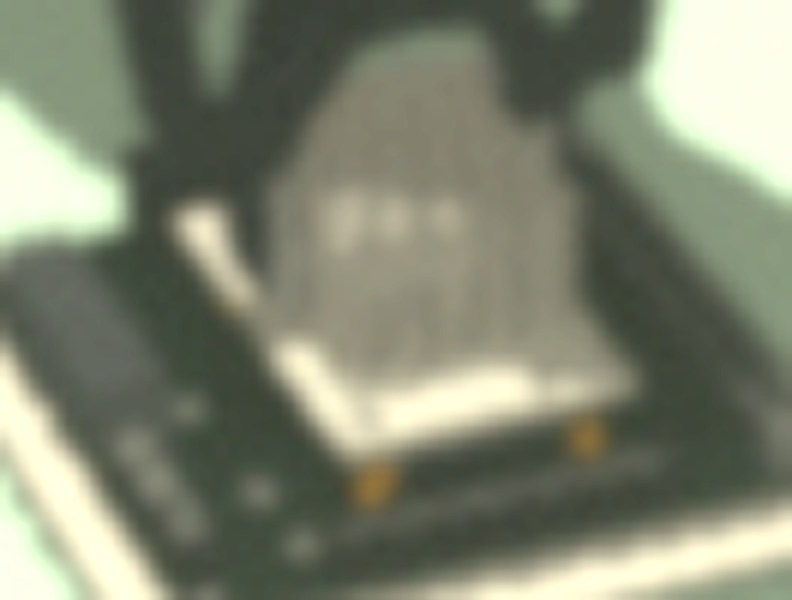

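The cooler hangs level over the posts (posts visible at (375,482) and (588,437) below the front corners), its underside about 10 mm above the lid. Handing in.

```bash
python3 -c "
from plant import finish_job
print(finish_job())"
```

```text
the job is handed in; nothing more can be done
None
```

The contact frame is fully home round the processor and released. The arm is holding the cooler level about 10 mm above the lid, its four holes in line with the posts to within about 1 mm by camera measurement, and the job is handed in at about 29 s of the 58 s limit.

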